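# Close and pin the clamp jig on a pipe stub

### The job

Get the hinged clamp jig ready for tacking: first take the spare pipe stub that stands in the way between the open jaws and stand it upright in the free part of the stock tray, then swing the moving jaw fully shut on the pipe stub in the jig and push the locking pin from its block down through the aligned holes until its collar sits on the fork. Finish while holding: with the fingers press the pinned jaws firmly shut, for example by pinching their two arms together, so that the stub is clamped tight, and keep pressing - do not let go. Leave the other things on the bench where they are and do not knock the stub over.

Things in the scene. Friction and masses are not known exactly. Their poses are not given: they have to be found in the camera images.
- jig: clamp jig fixed to the bench; origin at bench height below the clamped stub's axis; axes x' from the hinge along the jaws to the pin hole, y' to the side where the moving jaw opens, z' up. Base plate 10 mm thick, x' -107 to 107, y' -75 to 115 mm, on it an 80 x 80 x 6 mm work plate centred on the origin and fixed. The fixed jaw on the -y' side is carried by a block at y' -58 to -44, 50 mm high
- jig_hinge (a point): on the vertical hinge axis of the two jaws, 50 mm above the bench, at x' = -65, y' = 0 mm of the jig; the hinge pin's head ends 64 mm above the bench
- jig_seat (a point): point on top of the work plate (16 mm above the bench) where the axis of the clamped stub comes, x' = y' = 0 of the jig
- jig_hole (a point): centre of the 13 mm pin hole on the top of the fork, 51 mm above the bench, at x' = 75, y' = 0 of the jig; axes as the jig's. Lugs at x' 58 to 92, y' -15 to 15 mm: the fixed jaw ends in a fork of two 8 mm plates (tops at 31 and 51 mm above the bench), the moving jaw in an 8 mm tongue (33 to 41 mm) that swings in between them
- jig_pinch (a point): midway between the straight arms of the shut jaws, 37 mm above the bench (their mid height), at x' = 43, y' = 0 of the jig. The arms run from x' 28 to 60 and are each 10 mm thick with an 8 mm gap: 28 mm over their outsides along y'. A finger 20 mm wide fits here between the V and the pin. Below are the base plate (10 mm) and, up to x' = 40, the work plate (top 16 mm)
- jaw (a joint): angle of the moving jaw about the vertical hinge, rad: 0 shut on the stub, grows as it opens (counter-clockwise from above); starts at 1.1 to 1.5. The stiff hinge keeps it where it is left; about 1.5 N on the arm moves it. It has no handle: push it on its outer side or pinch its bar
- jaw_arm (a point): mid of the moving jaw's straight arm, 37 mm above the bench, 108 mm from the hinge, at y' = 9 mm when shut; axes turn with the jaw, equal to the jig's when shut. Both jaws: bent flat bar 10 mm thick, 24 to 50 mm above the bench: straight by the hinge, a 90 degree V round the stub (tip 44 mm from the line y' = 0), then a straight arm filling 4 to 14 mm from that line, 93 to 125 mm from the hinge
- stub: pipe stub to be clamped: plain steel pipe 42 mm outside, 34 mm inside, 50 mm long, 0.19 kg, standing loose on the work plate between the jaws, up to 10 mm from the seat; the closing jaw pushes it into the V. Origin at the centre of its underside
- spare: spare pipe stub, the same in size, standing on the jig's base plate (10 mm above the bench) in the path of the moving jaw. Origin at the centre of its underside
- tray: open stock tray of grey sheet steel, fixed, 200 (x) x 150 (y) x 30 mm tall, 3 mm walls and floor; origin at the centre of its underside. Two more stubs of the same size stand in it at x = 62, y = +36 and -36 mm; the rest is free
- tray_free (a point): middle of the free part of the tray, on its floor, at x = -45, y = 0 of the tray
- pin: steel locking pin, 0.12 kg, standing in one of the two holes of the pin block (45 mm tall). Origin on its axis at the underside of its collar; above it the collar 26 mm wide, 4 mm thick, then a knurled grip 22 mm in diameter, top 30 mm above the origin; below it a 10 mm shank 36 mm long, its last 10 mm tapered to 5 mm
- pinblock: grey steel block, fixed, 60 (x) x 110 (y) x 45 mm tall, with two holes at y = +27 and -27 mm; origin at the centre of its underside. The pin stands in one, the punch in the other
- punch: slim dark centre punch in the other hole of the pin block, 15 mm thick, its top 36 mm above the block; to be left alone. Origin at the top of the block
- stock0: pipe stub standing in the tray, to be left alone
- stock1: pipe stub standing in the tray, to be left alone
- can: spray can, 54 mm wide, 170 mm tall, standing on the bench; to be left alone
Not all that is in view belongs to the job. Leave any black, red or yellow look-alike of the stub alone.

How it is judged:
By the outcome, as a careful person would: the job done as asked, in the order asked, and still so for the second after the job is handed in, while the arm keeps its last pose, push and grip.
It also fails if it takes over 72 s, if anything falls off the work surface, if the arm or the gripper's body presses on something with over 40 N, if the wrist force passes 120 N, or if a joint passes its speed limit or range.

### The arm

A 6-joint arm with a two-finger parallel gripper is mounted at the origin on the work surface. World frame = base frame: x ahead of the robot, y to its left, z up, the work surface at z = 0. Lengths are in m, angles in rad, forces in N, time in s.
With the tool pointing down it reaches from about 0.25 to 0.8 m from the base axis. Payload 3.9 kg.
Tool frame: the origin (TCP) lies on the mounting face of the last link; the fingertips stand 173 mm ahead of it and the grasp point (between the pads) lies 155 mm ahead of it; z points along the fingers, y is the line along which they close (so a half turn about z gives the same grasp; the last joint's range is limited). The gripper opens to 85 mm and grips with 20 to 120 N. Pads are 22 mm wide; open, the fingers measure 114 mm over their backs; the gripper's body (76 mm by 85 mm) begins 54 mm behind the grasp point. The pads swing forward as they close: fully open they stand 13 mm farther back than shut.
Start: joints at [1.205, 0.26, -0.138, 1.173, 0, 1.571], TCP at [0.188, 0.49, 0.405] pointing down, gripper open.
Joint ranges: [-2.78, 2.78], [-0.83, 1.72], [-1.28, 1.37], [-1.9, 2.12], [-1.57, 1.48], [-3.14, 3.14]. Speed limits (rad/s): [2.57, 2.57, 3.14, 3.14, 3.14, 3.14].

### API

Orientations are given as a 3x3 rotation matrix whose columns are the frame's x, y, z axes.
In Python, from plant import arm, cams, job gives the robot as it stands.
- The arm moves only by the shell command python3 -m pendant 'ROWS' [FORCE]. ROWS is JSON, a list of rows, each a list of 3 entries, a list of its own where there are three numbers: the closure, from 0 (fully open) to 1 (shut), then the shift along the world's x, y, z scaled (see below), then the turn, a rotation vector about the world's x, y, z scaled (see below). In form: [[fingers, [tx, ty, tz], [ax, ay, az]], ...]. A call has 1 to 20 rows; each row shifts and turns the commanded pose from where the row before left it; what a row does not reach is not made up. The controller multiplies each number of a shift by 0.1 m and each number of a turn by pi/4 rad. A row lasts 1/10 s, in which the tool goes at most 50 mm and 8.59 degrees, less where a joint would pass 70% of its speed; a pose out of reach is approached as far as the arm can. A call with a number of a shift or a turn outside -1 to 1 is refused whole. A call with a gripper value outside its range is refused whole. The fingers move at their own pace and stop on an object; FORCE is the grip in N (left out, the last holds). Time passes only in rows, so rows that do not move let the fingers close. It gives the time, the measured TCP pose, the force, the opening and the grip force at its end, in the units of the state.
- arm.get_obs(): the state, without advancing time (a new reading comes with each control period).
- cams.snapshot(name): name is "side" or "top" or "wrist"; returns a dict with "color" (400x640x3 uint8, blue, green, red), "fx", "fy", "cx", "cy" (pixels), "eye" and "rotation" of the camera in the world; the wrist camera has in their place "tool_from_camera" (4x4, takes a point from camera to tool coordinates, whose origin is the TCP and whose axes are the flange's). Camera axes: x right, y down, z forward; pixel columns grow to the right and rows downward; lengths in m; the calibration is good to about 2 mm. The wrist camera is an equidistant fisheye: a pixel r from the principal point sees the ray r / f radians off the axis. A picture is of the moment at which its call begins: read the wrist's pose just before it. There is no depth.
- job.sign_off(): hands the job in; it is judged then, once.
Trained networks look in a picture, given as the dict that the camera call returned (one of the last four; its "shot" number tells which), for a name from the list of things; names that differ only in an ending like _2 or _b are one class to them, and where a whole thing is asked for, a point or a joint stands for the part that bears it (a point fixed in the world has none). Each returns a list of dicts, best first, with "confidence" (0 to 1); they miss things now and then, are a little off and sometimes report something else, mostly with a low value. They report only what shows in the picture. A call takes as long as a camera call. They do not tell look-alikes from the thing itself.
- cams.look_for(picture, name): "rect" ([left, top, right, bottom] in pixels, round what is visible of it).
- cams.tip_of(picture, name): "at" ([column, row] in pixels: a listed point, or the origin of a listed thing).
The state is a dict: "time_s": time; "joints": joint angles; "qvel": joint speeds; "joint_torque": joint torques, N m; "tcp_pos": TCP position; "ee_rot": TCP orientation; "force": force on the tool from outside, world axes, zero at the start; "moment": the same for the moment, N m; "width": opening from 0.0 (shut) to 1.0 (fully open); "grip_force": force on a finger pad.
Only numpy, scipy, OpenCV 4.12 (cv2) and the standard library are available. Lean on these libraries where they do the work, as an engineer would, in place of code of your own. Each camera call takes 0.05 s, during which the arm holds its last target. There are 200 camera calls.

## Working session

There is one attempt and no reset: what is moved stays moved. The work goes in short steps, Python scripts to look and compute and a shell command to move; the robot and the scene stay as the last step left them, time stands still between calls to the robot, and variables do not carry over. Pictures are saved under pics/ and viewed, at most 10 in all, crops included, and the job is handed in when it is done.

```bash
ls; mkdir -p pics; cat > h.py <<'E'
import numpy as np, cv2
from plant import arm, cams, job
def ray(s,px,obs=None):
    u,v=px
    if "eye" in s:
        d=np.array([(u-s["cx"])/s["fx"],(v-s["cy"])/s["fy"],1.]);R=np.array(s["rotation"]);e=np.array(s["eye"])
    else:
        a=np.array([(u-s["cx"])/s["fx"],(v-s["cy"])/s["fy"]]);t=np.linalg.norm(a)
        d=np.r_[a/max(t,1e-9)*np.sin(t),np.cos(t)];T=np.array(s["tool_from_camera"])
        Rt=np.array(obs["ee_rot"]);R=Rt@T[:3,:3];e=np.array(obs["tcp_pos"])+Rt@T[:3,3]
    d=R@d;return e,d/np.linalg.norm(d)
def atz(r,z): e,d=r;return e+d*(z-e[2])/d[2]
def tri(rs):
    A=0;b=0
    for e,d in rs:
        P=np.eye(3)-np.outer(d,d);A=A+P;b=b+P@e
    x=np.linalg.solve(A,b);return x,[float(np.linalg.norm((np.eye(3)-np.outer(d,d))@(x-e))) for e,d in rs]
E
python3 - <<'E'
from h import *
np.set_printoptions(precision=4,suppress=True)
S={}
for n in("top","side","wrist"):
    o=arm.get_obs();s=cams.snapshot(n);S[n]=(s,o);cv2.imwrite(f"pics/{n}0.png",s["color"])
    print(n,s["fx"],s["cx"],s.get("eye"),s.get("shot"))
names="jig jig_hinge jig_seat jig_hole jig_pinch jaw_arm stub spare tray tray_free pin pinblock punch stock0 can".split()
for n in names:
    rs=[]
    for c in S:
        s,o=S[c]
        t=cams.tip_of(s,n)
        print(n,c,[(np.round(x["at"],1).tolist(),round(x["confidence"],2)) for x in t[:4]])
        if t: rs.append(ray(s,t[0]["at"],o))
    if len(rs)>1: print("  ->",*tri(rs))
print(arm.get_obs()["tcp_pos"],arm.get_obs()["ee_rot"],arm.get_obs()["time_s"])
E
```

```text
pics
top 478.5192391815698 316.84614618418414 [ 0.3555 -0.0167  1.1391] 1
side 438.5324105453902 321.18488081727264 [ 0.0739 -0.6937  0.7549] 2
wrist 309.70691628693146 322.3812103697829 None 3
jig top [([328.6, 196.7], 0.57)]
jig side [([328.1, 209.7], 0.74)]
jig wrist [([164.9, 394.3], 0.69)]
  -> [ 0.5269 -0.016   0.002 ] [0.0024078715410811723, 0.0022378753565647233, 0.001837897921221279]
jig_hinge top [([324.3, 219.5], 0.7)]
jig_hinge side [([303.9, 199.6], 0.79), ([326.0, 203.3], 0.2)]
jig_hinge wrist [([146.1, 391.1], 0.64), ([167.2, 396.4], 0.47)]
  -> [ 0.467  -0.0019  0.0481] [0.002909502858241047, 0.004414578466740744, 0.0037060663964420615]
jig_seat top [([330.2, 195.3], 0.87)]
jig_seat side [([408.7, 298.1], 0.65), ([328.2, 203.9], 0.57)]
jig_seat wrist [([145.3, 391.9], 0.15)]
  -> [ 0.5787 -0.152  -0.1029] [0.1383600452666698, 0.12037980743334625, 0.04818499871701806]
jig_hole top []
jig_hole side [([354.3, 189.7], 0.78)]
jig_hole wrist []
jig_pinch top [([334.4, 174.3], 0.78)]
jig_pinch side [([345.5, 192.9], 0.92), ([323.9, 203.0], 0.28)]
jig_pinch wrist []
  -> [ 0.
[... 1663 characters left out ...]
unch top [([477.0, 205.3], 0.61)]
punch side [([410.5, 295.0], 0.44), ([250.0, 154.1], 0.4)]
punch wrist [([164.7, 394.3], 0.64)]
  -> [ 0.5987 -0.2958 -0.1086] [0.12540710131699687, 0.020667617851743952, 0.1157521435652325]
stock0 top [([213.3, 198.5], 0.85), ([178.9, 190.2], 0.79)]
stock0 side [([272.7, 153.7], 0.81), ([266.0, 138.8], 0.57)]
stock0 wrist []
  -> [0.5172 0.2618 0.0115] [0.0012870275530210804, 0.001287027553021012]
can top [([460.4, 128.2], 0.64)]
can side [([465.8, 265.0], 0.68)]
can wrist []
  -> [ 0.6983 -0.3306 -0.0045] [0.004810042470713771, 0.004810042470713792]
[0.1878 0.4902 0.4047] [[-0.9338  0.3577  0.    ]
 [ 0.3577  0.9338 -0.    ]
 [-0.     -0.     -1.    ]] 2.4
```

View pics/top0.png

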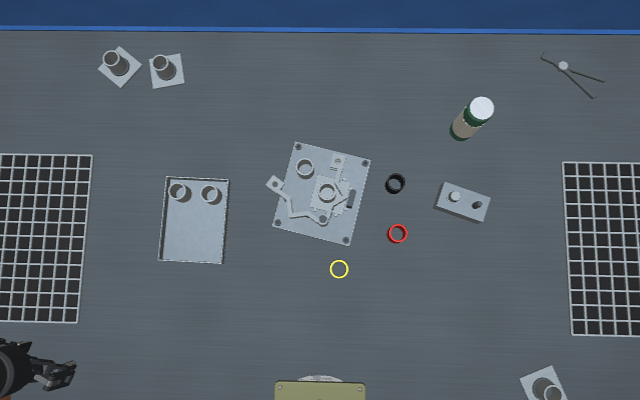

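View pics/side0.png

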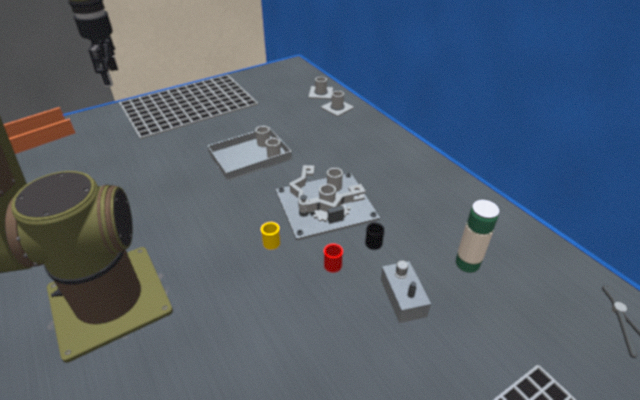

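The pictures show the jig at about (322,192) in the top view: hinge (323,219), fork (338,160), open jaw end (273,183). There are three candidates for the spare.
- Grey stub at (305,168) in the top view: it stands on the base plate in the jaw's path, so it fits.
- Grey stub at (327,192): it sits between the jaws on the work plate, so it is the clamped stub.
- Black (395,183), red (398,233) and yellow (339,269): these are the look-alikes.

The pin is the wide pale knob at (455,196) and the punch the dark one at (477,205).

I'll move the wrist camera over the jig for a close look.

```bash
python3 -m pendant '[[0,[0.22,-0.36,0],[0,0,-0.18]],[0,[0.22,-0.36,0],[0,0,-0.18]],[0,[0.22,-0.36,0],[0,0,-0.18]],[0,[0.22,-0.36,0],[0,0,-0.18]],[0,[0.22,-0.36,0],[0,0,-0.18]],[0,[0.22,-0.36,0],[0,0,-0.18]],[0,[0.22,-0.36,0],[0,0,-0.18]],[0,[0.22,-0.36,0],[0,0,-0.18]],[0,[0.22,-0.36,0],[0,0,-0.18]],[0,[0.22,-0.36,0],[0,0,-0.18]],[0,[0.22,-0.36,0],[0,0,0]],[0,[0.22,-0.36,0],[0,0,0]],[0,[0,0,0],[0,0,0]]]' 40
cat > look.py <<'E'
from h import *
import sys
np.set_printoptions(precision=4,suppress=True)
tag=sys.argv[1];names=sys.argv[2].split();cs=sys.argv[3].split() if len(sys.argv)>3 else ["wrist"]
for c in cs:
    o=arm.get_obs();s=cams.snapshot(c);cv2.imwrite(f"pics/{c}{tag}.png",s["color"])
    if c=="wrist": print("tcp",o["tcp_pos"],"yaw_y",np.degrees(np.arctan2(o["ee_rot"][1][1],o["ee_rot"][0][1])),"q",o["joints"],"cam",(np.array(o["tcp_pos"])+np.array(o["ee_rot"])@np.array(s["tool_from_camera"])[:3,3]))
    Z=dict(jig_hinge=.05,jig_seat=.016,jig_hole=.051,jig_pinch=.037,jaw_arm=.037,stub=.016,spare=.01,tray=0,tray_free=.003,pin=.045,pinblock=0,punch=.045,stock0=.003)
    for n in names:
        t=cams.tip_of(s,n)
        print(n,c,[(np.round(x["at"],1).tolist(),round(x["confidence"],2),atz(ray(s,x["at"],o),Z.get(n,0))[:2]) for x in t[:3]])
print(arm.get_obs()["time_s"])
import pickle
E
python3 look.py 1 "jig_hinge jig_seat jig_hole jig_pinch jaw_arm stub spare"
```

```text
time_s: 3.7
tcp_pos: [0.4541, 0.0549, 0.4048]
ee_rot: [[0.213, 0.977, 0.002], [0.977, -0.213, -0.001], [-0.001, 0.003, -1.0]]
force: [-0.7, 0.2, 0.6]
width: 1.001
grip_force: 0.0
tcp [0.4541 0.0549 0.4048] yaw_y -12.325417269294057 q [ 0.1208  0.1435 -0.2894  1.1358 -0.0017  1.9067] cam [0.4711 0.1337 0.3734]
jig_hinge wrist [([343.5, 222.3], 0.77, array([ 0.4669, -0.002 ]))]
jig_seat wrist [([391.0, 208.6], 0.68, array([ 0.5282, -0.0113]))]
jig_hole wrist [([455.9, 222.9], 0.85, array([ 0.6003, -0.0334])), ([429.2, 219.9], 0.68, array([ 0.5662, -0.0213]))]
jig_pinch wrist [([429.2, 221.3], 0.83, array([ 0.5702, -0.0299])), ([391.9, 210.4], 0.75, array([ 0.5256, -0.0052]))]
jaw_arm wrist [([373.7, 130.4], 0.63, array([0.5201, 0.0911]))]
stub wrist [([267.9, 246.4], 0.98, array([ 0.364 , -0.0288])), ([391.4, 207.9], 0.87, array([ 0.5288, -0.0105])), ([344.2, 309.7], 0.7, array([ 0.4421, -0.1522]))]
spare wrist [([432.2, 158.0], 0.71, array([0.5914, 0.0407]))]
4.1
```

```bash
python3 -c "
import cv2;a=cv2.imread('pics/wrist1.png')[100:280,290:500];cv2.imwrite('pics/c1.png',cv2.resize(a,None,fx=3,fy=3,interpolation=cv2.INTER_CUBIC))"
```

```text
(no output)
```

View pics/c1.png

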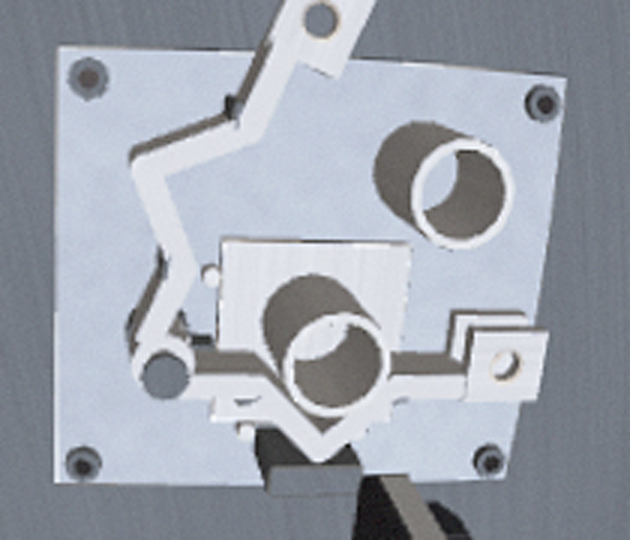

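The crop shows the spare as plain grey steel on the base plate, rim centre at crop (463,191), which is full-frame (444,163.5). The stub is at crop (337,362), the fork hole at (506,363) and the hinge head at (165,372). Next I triangulate these with the top view.

```bash
python3 - <<'E'
from h import *
np.set_printoptions(precision=4,suppress=True)
o=arm.get_obs();w=cams.snapshot("wrist");t=cams.snapshot("top")
f=lambda c:[(c[0]+.5)/3-.5+290,(c[1]+.5)/3-.5+100]
a=t["color"][130:250,250:390];cv2.imwrite("pics/c2.png",cv2.resize(a,None,fx=5,fy=5,interpolation=cv2.INTER_CUBIC))
for n,c,z in(("spare",(463,191),.06),("stub",(337,361),.066),("hole",(506,363),.051),("hinge",(165,372),.064)):
    print(n,atz(ray(w,f(c),o),z))
# plate bolts & rect by look_for on top
for n in("spare","stub"):
    for p,s in(("t",t),("w",w)):
        print(n,p,[(np.round(x["rect"],1).tolist(),round(x["confidence"],2)) for x in cams.look_for(s,n)[:5]])
for n in("tray_free","tray","stock0","pin","punch","pinblock"):
    print(n,[(x["at"],round(x["confidence"],2),atz(ray(t,x["at"]),{"pin":.045,"punch":.045}.get(n,.003))) for x in cams.tip_of(t,n)[:3]])
print(arm.get_obs()["time_s"])
E
```

```text
spare [0.5842 0.0512 0.06  ]
stub [ 0.5274 -0.0013  0.066 ]
hole [ 0.6006 -0.0248  0.051 ]
hinge [0.4648 0.0071 0.064 ]
spare t [([303.0, 158.7, 311.1, 177.6], 0.54)]
spare w [([418.8, 146.0, 466.0, 190.9], 0.59)]
stub t [([334.5, 266.3, 347.7, 283.9], 0.57), ([386.1, 223.8, 407.3, 243.2], 0.57), ([320.6, 183.3, 335.9, 203.4], 0.54), ([384.4, 173.0, 404.6, 194.2], 0.48)]
stub w [([249.2, 236.3, 286.8, 284.4], 0.85), ([378.1, 198.8, 423.2, 245.9], 0.83), ([333.5, 305.4, 364.3, 348.9], 0.56)]
tray_free [([195.7, 238.8], 0.68, array([0.4194, 0.3016, 0.003 ])), ([184.2, 191.1], 0.23, array([0.5342, 0.3362, 0.003 ]))]
tray [([193.2, 223.1], 0.67, array([0.4569, 0.3098, 0.003 ]))]
stock0 [([185.1, 192.6], 0.52, array([0.5305, 0.3338, 0.003 ]))]
pin []
punch [([477.1, 204.6], 0.39, array([ 0.5074, -0.3537,  0.045 ]))]
pinblock [([329.9, 196.5], 0.19, array([ 0.5268, -0.0167,  0.003 ]))]
4.7
```

View pics/c2.png

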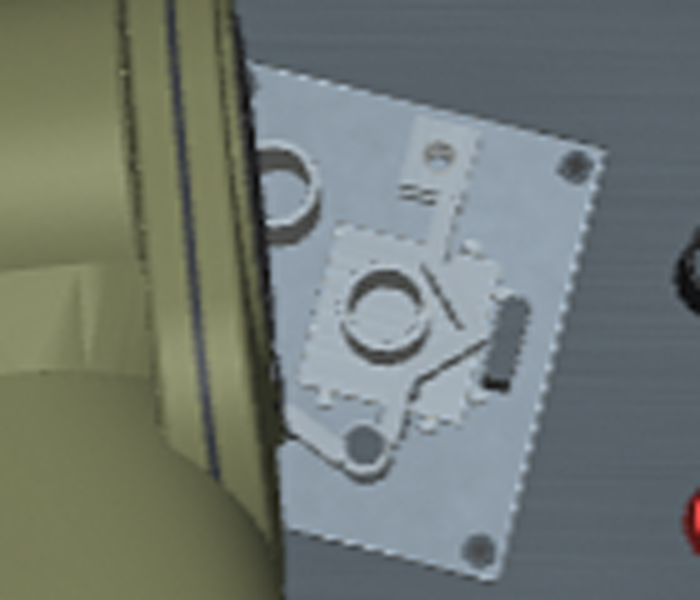

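```bash
python3 - <<'E'
from h import *
np.set_printoptions(precision=4,suppress=True)
o=arm.get_obs();print(o["tcp_pos"],o["ee_rot"][0])
o1=dict(tcp_pos=[.4541,.0549,.4048],ee_rot=[[0.213, 0.977, 0.002], [0.977, -0.213, -0.001], [-0.001, 0.003, -1.0]])
w=cams.snapshot("wrist");t=cams.snapshot("top");cv2.imwrite("pics/w2.png",w["color"])
f=lambda c:[(c[0]+.5)/3-.5+290,(c[1]+.5)/3-.5+100]
g=lambda c:[(c[0]+.5)/5-.5+250,(c[1]+.5)/5-.5+130]
for n,c,d,z in(("spare",(463,191),(277,193),.06),("stub",(337,361),(387,313),.066),("hole",(506,363),(438,154),.051),("hinge",(165,373),(364,445),.064)):
    rw,rt=ray(w,f(c),o1),ray(t,g(d));print(n,atz(rw,z),atz(rt,z),*tri([rw,rt]))
E
cat pics/../h.py | head -3; python3 -c "
import cv2;a=cv2.imread('pics/w2.png')[100:280,290:500];b=cv2.imread('pics/wrist1.png')[100:280,290:500];import numpy as np;print(cv2.phaseCorrelate(np.float32(b[...,0]),np.float32(a[...,0])))"
```

```text
[0.4518 0.0582 0.4047] [ 0.2073  0.9783 -0.    ]
spare [0.5878 0.0453 0.06  ] [0.5832 0.0416 0.06  ] [0.5867 0.0431 0.0558] [0.0028047254624681975, 0.0028047254624684347]
stub [ 0.5305 -0.0067  0.066 ] [ 0.5271 -0.01    0.066 ] [ 0.53   -0.0098  0.0592] [0.0017989754347856463, 0.0017989754347858156]
hole [ 0.6037 -0.031   0.051 ] [ 0.6047 -0.0323  0.051 ] [ 0.6051 -0.0324  0.0481] [0.0002565454405395435, 0.000256545440539471]
hinge [0.4678 0.0019 0.064 ] [ 0.4669 -0.0007  0.064 ] [ 0.4677 -0.0006  0.0581] [0.0001360958867727923, 0.0001360958867729165]
import numpy as np, cv2
from plant import arm, cams, job
def ray(s,px,obs=None):
((2.774533662270443, 3.0221011951074814), 0.8956036780596761)
```

```bash
python3 -m pendant '[[0,[0.33,-0.03,-0.2],[0,0,0]],[0,[0.33,-0.04,-0.2],[0,0,0]],[0,[0.34,-0.04,-0.2],[0,0,0]],[0,[0.34,-0.03,-0.2],[0,0,0]],[0,[0,0,-0.3],[0,0,0]],[0,[0,0,0],[0,0,0]],[0,[0,0,0],[0,0,0]]]'
python3 look.py 3 "spare stub jig_hole"
python3 -c "
import cv2;a=cv2.imread('pics/wrist3.png');cv2.imwrite('pics/w3.png',a)"
```

```text
time_s: 5.5
tcp_pos: [0.5851, 0.0442, 0.2943]
ee_rot: [[0.207, 0.978, -0.003], [0.978, -0.207, -0.0], [-0.001, -0.003, -1.0]]
force: [0.2, 0.3, 0.6]
width: 1.001
grip_force: 0.0
tcp [0.5851 0.0442 0.2943] yaw_y -11.963740653071765 q [ 0.0754  0.4303 -0.18    0.9633  0.      1.855 ] cam [0.6015 0.1231 0.2629]
spare wrist [([328.4, 199.2], 0.59, array([0.5887, 0.0412]))]
stub wrist [([275.8, 265.5], 0.97, array([ 0.5285, -0.01  ])), ([149.9, 294.8], 0.91, array([ 0.3744, -0.025 ]))]
jig_hole wrist [([360.1, 295.4], 0.65, array([ 0.5999, -0.0339]))]
5.7
```

View pics/w3.png

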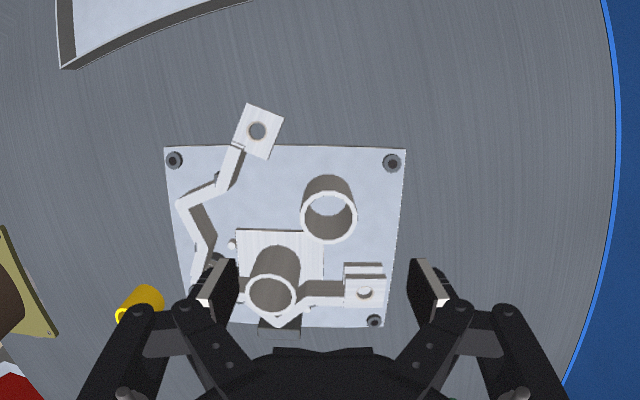

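Wrist view: spare rim centre at (328.5,215), fork hole at (364,293), stub rim at (271,294), jaw hole at (257,131). The fingers are clear of the spare on both sides.

```bash
python3 - <<'E'
from h import *
np.set_printoptions(precision=4,suppress=True)
o=arm.get_obs();w=cams.snapshot("wrist")
for n,c,z in(("spare",(328.5,215),.06),("stub",(271,294.5),.066),("hole",(364,292.5),.051),("jawhole",(257.5,131),.041)):
    print(n,atz(ray(w,c,o),z))
print(o["tcp_pos"])
E
```

```text
spare [0.5911 0.0454 0.06  ]
stub [ 0.5337 -0.0091  0.066 ]
hole [ 0.6059 -0.0332  0.051 ]
jawhole [0.5525 0.113  0.041 ]
[0.586  0.0444 0.2967]
```

```bash
python3 -m pendant '[[0,[0.03,0,-0.4],[0,0,0]],[0,[0,0,-0.4],[0,0,0]],[0,[0,0,-0.2],[0,0,0]],[0,[0,0,0],[0,0,0]],[0,[0,0,0],[0,0,0]],[0.6,[0,0,0],[0,0,0]],[1,[0,0,0],[0,0,0]],[1,[0,0,0],[0,0,0]],[1,[0,0,0],[0,0,0]],[1,[0,0,0],[0,0,0]],[1,[0,0,0],[0,0,0]],[1,[0,0,0],[0,0,0]]]' 50
```

```text
time_s: 6.95
tcp_pos: [0.5894, 0.0443, 0.1963]
ee_rot: [[0.207, 0.978, 0.002], [0.978, -0.207, 0.0], [0.001, 0.002, -1.0]]
force: [-1.1, 0.7, 5.9]
width: 0.484
grip_force: 50.3
```

```bash
python3 -m pendant '[[1,[0,0,0.35],[0,0,0]],[1,[0,0,0.35],[0,0,0]],[1,[0,0,0.3],[0,0,0]],[1,[-0.22,0.32,0.1],[0,0,0]],[1,[-0.22,0.32,0],[0,0,0]],[1,[-0.22,0.32,0],[0,0,0]],[1,[-0.22,0.32,0],[0,0,0]],[1,[-0.22,0.32,0],[0,0,0]],[1,[-0.22,0.32,0],[0,0,0]],[1,[-0.22,0.32,0],[0,0,0]],[1,[-0.2,0.3,0],[0,0,0]],[1,[0,0,0],[0,0,0]],[1,[0,0,0],[0,0,0]]]'
python3 look.py 4 "tray tray_free stock0 jig_hole jig_hinge" "wrist top"
```

```text
time_s: 8.25
tcp_pos: [0.4143, 0.2987, 0.3049]
ee_rot: [[0.205, 0.979, 0.0], [0.979, -0.205, -0.0], [-0.0, 0.001, -1.0]]
force: [0.6, -0.9, -2.3]
width: 0.486
grip_force: 51.4
tcp [0.4143 0.2987 0.3049] yaw_y -11.841518722367482 q [ 0.6249  0.3005 -0.355   0.9151 -0.0007  2.4024] cam [0.4306 0.3777 0.2736]
tray wrist [([373.6, 175.5], 0.65, array([0.4631, 0.3029]))]
tray_free wrist [([327.9, 183.2], 0.79, array([0.4207, 0.305 ]))]
stock0 wrist [([442.8, 204.2], 0.88, array([0.5264, 0.2621])), ([438.2, 125.6], 0.67, array([0.5301, 0.3384]))]
jig_hole wrist []
jig_hinge wrist []
tray top [([193.3, 219.9], 0.8, array([0.4649, 0.3109]))]
tray_free top [([195.7, 240.3], 0.88, array([0.4159, 0.3014])), ([322.3, 217.1], 0.71, array([0.4768, 0.0006]))]
stock0 top [([213.9, 197.5], 0.75, array([0.5197, 0.2631])), ([182.6, 191.0], 0.51, array([0.5343, 0.3402]))]
jig_hole top [([335.4, 163.7], 0.89, array([ 0.5968, -0.0282])), ([328.5, 193.6], 0.51, array([ 0.5263, -0.0134]))]
jig_hinge top [([325.2, 217.5], 0.78, array([ 0.471 , -0.0068]))]
8.85
```

View pics/wrist4.png

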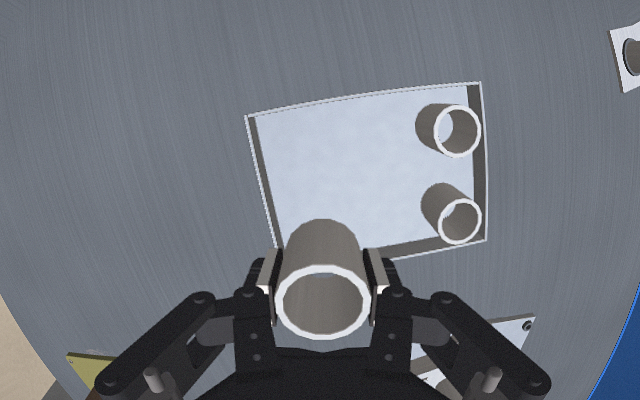

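```bash
python3 -m pendant '[[1,[0.04,0.04,-0.3],[0,0,0]],[1,[0,0,-0.4],[0,0,0]],[1,[0,0,-0.3],[0,0,0]],[1,[0,0,-0.12],[0,0,0]],[1,[0,0,0],[0,0,0]],[1,[0,0,0],[0,0,0]],[1,[0,0,-0.02],[0,0,0]],[1,[0,0,0],[0,0,0]],[1,[0,0,0],[0,0,0]]]'
```

```text
time_s: 9.75
tcp_pos: [0.4191, 0.3025, 0.1915]
ee_rot: [[0.207, 0.978, 0.001], [0.978, -0.207, 0.001], [0.001, 0.001, -1.0]]
force: [-0.2, 0.4, -2.2]
width: 0.489
grip_force: 51.4
```

```bash
python3 -m pendant '[[1,[0,0,-0.02],[0,0,0]],[1,[0,0,0],[0,0,0]],[1,[0,0,0],[0,0,0]]]'
```

```text
time_s: 10.05
tcp_pos: [0.4191, 0.3025, 0.1893]
ee_rot: [[0.207, 0.978, 0.001], [0.978, -0.207, 0.001], [0.001, 0.001, -1.0]]
force: [-1.0, 0.6, 3.9]
width: 0.485
grip_force: 51.9
```

```bash
python3 -m pendant '[[0.4,[0,0,0],[0,0,0]],[0.25,[0,0,0],[0,0,0]],[0.25,[0,0,0],[0,0,0]],[0.25,[0,0,0.1],[0,0,0]],[0.25,[0,0,0.3],[0,0,0]],[0.25,[0,0,0.4],[0,0,0]],[0.25,[0,0,0.3],[0,0,0]]]'
python3 -m pendant '[[0.25,[0,-0.05,0],[0,0,0.19]],[0.25,[0.05,-0.1,0],[0,0,0.19]],[0.6,[0.05,-0.1,0],[0,0,0.19]],[1,[0.05,-0.1,0],[0,0,0.19]],[1,[0.05,-0.1,0],[0,0,0.19]],[1,[0.05,-0.1,0],[0,0,0.19]],[1,[0.05,-0.1,0],[0,0,0.19]],[1,[0.05,-0.1,0],[0,0,0.19]],[1,[0.05,-0.1,0],[0,0,0.19]],[1,[0.05,-0.1,0],[0,0,0.19]],[1,[0.05,-0.1,0],[0,0,0.19]],[1,[0.05,-0.1,0],[0,0,0.19]],[1,[0.05,-0.1,0],[0,0,0.19]],[1,[0.05,-0.1,0],[0,0,0.19]],[1,[0.05,-0.1,0],[0,0,0.19]],[1,[0.05,-0.1,0],[0,0,0.19]],[1,[0,-0.1,0],[0,0,0.19]],[1,[0,-0.1,0],[0,0,0.19]],[1,[0,-0.1,0],[0,0,0]],[1,[0,0,0],[0,0,0]]]'
python3 look.py 5 "jig_hinge jig_hole jaw_arm jig_pinch" "wrist"
python3 - <<'E'
import cv2,numpy as np
from h import *
t=cams.snapshot("top");a=cv2.imread('pics/wrist5.png')
b=t["color"][140:300,120:400];cv2.imwrite('pics/m5.png',np.vstack([a[:,:560],cv2.resize(b,(350,200))[:, :].repeat(1,0) if 0 else np.pad(cv2.resize(b,(350,200)),((0,0),(0,210),(0,0)))]))
E
```

```text
time_s: 10.75
tcp_pos: [0.4189, 0.3023, 0.3012]
ee_rot: [[0.207, 0.978, 0.001], [0.978, -0.207, 0.001], [0.001, 0.001, -1.0]]
force: [0.7, -0.2, 0.3]
width: 0.749
grip_force: 0.0
time_s: 12.75
tcp_pos: [0.4936, 0.1163, 0.2991]
ee_rot: [[-0.62, -0.785, -0.0], [-0.785, 0.62, -0.0], [0.0, -0.0, -1.0]]
force: [0.2, 0.3, -0.1]
width: -0.001
grip_force: 0.0
tcp [0.4936 0.1163 0.2991] yaw_y 141.68367779709527 q [ 0.2315  0.3001 -0.3728  0.898  -0.0003 -0.6705] cam [0.443  0.0523 0.2678]
jig_hinge wrist []
jig_hole wrist [([107.7, 157.2], 0.86, array([ 0.6057, -0.0343]))]
jaw_arm wrist [([273.8, 210.2], 0.86, array([0.5258, 0.0942])), ([196.3, 105.7], 0.45, array([ 0.519 , -0.0093]))]
jig_pinch wrist [([143.1, 136.3], 0.58, array([ 0.5728, -0.0253])), ([478.9, 283.4], 0.3, array([0.4229, 0.2741]))]
13.0
```

View pics/m5.png

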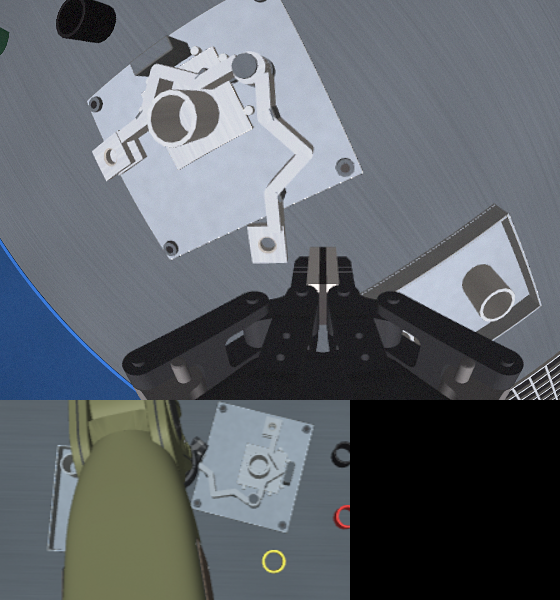

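The wrist view shows the spare standing upright in the tray, rim at (497,302). The moving jaw is untouched, with its hole at (267,243), and the shut fingers are beside its outer face. Next I work out the sweep.

```bash
python3 - <<'E'
import numpy as np
h=np.array([.4672,-.0005]);a0=np.radians(-13.15)
def p(th,x=.109,d=.0285):
    f=th+a0;return h+x*np.array([np.cos(f),np.sin(f)])+d*np.array([-np.sin(f),np.cos(f)])
cur=np.array([.4936,.1163])
for th in [1.17]+list(np.linspace(1.17,0,14)[1:]):
    q=p(th);print(round(th,3),np.round((q-cur)/.1,3),np.round(q,4));cur=q
E
python3 -m pendant '[[1,[0,0,-0.35],[0,0,0]],[1,[0,0,-0.35],[0,0,0]],[1,[0,0,-0.34],[0,0,0]],[1,[0,0,0],[0,0,0]],[1,[0,0,0],[0,0,0]]]'
```

```text
1.17 [ 0.148 -0.119] [0.5084 0.1044]
1.08 [ 0.093 -0.041] [0.5177 0.1002]
0.99 [ 0.088 -0.049] [0.5265 0.0953]
0.9 [ 0.084 -0.057] [0.5349 0.0896]
0.81 [ 0.078 -0.064] [0.5427 0.0831]
0.72 [ 0.072 -0.071] [0.5499 0.076 ]
0.63 [ 0.065 -0.077] [0.5565 0.0682]
0.54 [ 0.058 -0.083] [0.5623 0.0599]
0.45 [ 0.05  -0.088] [0.5673 0.0511]
0.36 [ 0.042 -0.092] [0.5716 0.0419]
0.27 [ 0.034 -0.096] [0.575  0.0324]
0.18 [ 0.025 -0.098] [0.5775 0.0226]
0.09 [ 0.016 -0.1  ] [0.5791 0.0126]
0.0 [ 0.007 -0.101] [0.5798 0.0025]
time_s: 13.55
tcp_pos: [0.4936, 0.1175, 0.1947]
ee_rot: [[-0.616, -0.787, -0.002], [-0.787, 0.616, -0.0], [0.001, 0.001, -1.0]]
force: [0.7, 0.1, 0.6]
width: 0.001
grip_force: 0.0
```

```bash
python3 -m pendant '[[1,[0.148,-0.13,0],[0,0,0]],[1,[0.093,-0.041,0],[0,0,-0.115]],[1,[0.088,-0.049,0],[0,0,-0.115]],[1,[0.084,-0.057,0],[0,0,-0.115]],[1,[0.078,-0.064,0],[0,0,-0.115]],[1,[0.072,-0.071,0],[0,0,-0.115]],[1,[0.065,-0.077,0],[0,0,-0.115]],[1,[0.058,-0.083,0],[0,0,-0.115]],[1,[0.05,-0.088,0],[0,0,-0.115]],[1,[0.042,-0.092,0],[0,0,-0.115]],[1,[0.034,-0.096,0],[0,0,-0.115]],[1,[0,0,0],[0,0,0]]]'
python3 look.py 6 "jig_hinge jig_hole jaw_arm jig_pinch stub"
```

```text
time_s: 14.75
tcp_pos: [0.5765, 0.0319, 0.1971]
ee_rot: [[-1.0, -0.002, 0.004], [-0.002, 1.0, -0.0], [-0.004, -0.0, -1.0]]
force: [1.4, -0.4, 0.0]
width: 0.003
grip_force: 0.0
tcp [0.5765 0.0319 0.1971] yaw_y 90.12620558212467 q [ 0.0553  0.507  -0.3402  0.7193 -0.0003  0.0531] cam [0.4952 0.0313 0.1654]
jig_hinge wrist [([235.0, 31.6], 0.7, array([ 0.4675, -0.0014]))]
jig_hole wrist [([198.8, 329.6], 0.84, array([ 0.6048, -0.0331]))]
jaw_arm wrist [([280.4, 272.0], 0.59, array([0.575 , 0.0109]))]
jig_pinch wrist [([208.2, 266.3], 0.96, array([ 0.5734, -0.0262]))]
stub wrist [([238.9, 175.8], 0.87, array([ 0.5321, -0.0112])), ([62.2, 206.3], 0.79, array([ 0.5498, -0.1462])), ([41.7, 54.6], 0.68, array([ 0.4456, -0.1513]))]
15.05
```

View pics/wrist6.png

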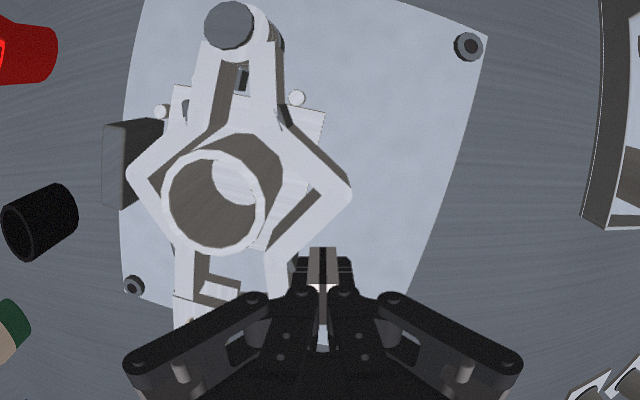

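The jaw follows the finger: stub rim at (213,201), arms nearly parallel, about 0.25 rad left. I'll keep closing.

```bash
python3 -m pendant '[[1,[0.025,-0.098,0],[0,0,-0.115]],[1,[0.016,-0.1,0],[0,0,-0.115]],[1,[0.005,-0.05,0],[0,0,-0.06]],[1,[0,0,0],[0,0,0]]]'
```

```text
time_s: 15.45
tcp_pos: [0.5796, 0.0076, 0.1948]
ee_rot: [[-0.975, 0.222, 0.0], [0.222, 0.975, -0.0], [-0.0, 0.0, -1.0]]
force: [-0.2, -0.1, -0.6]
width: -0.002
grip_force: 0.0
```

```bash
python3 -m pendant '[[1,[0,-0.03,0],[0,0,0]],[1,[0,-0.03,0],[0,0,0]],[1,[0,0,0],[0,0,0]]]'
```

```text
time_s: 15.75
tcp_pos: [0.5793, 0.0017, 0.1947]
ee_rot: [[-0.975, 0.222, -0.001], [0.222, 0.975, 0.0], [0.001, -0.0, -1.0]]
force: [-1.0, 0.7, 0.5]
width: -0.003
grip_force: 0.6
```

```bash
python3 -m pendant '[[1,[-0.01,-0.04,0],[0,0,0]],[1,[0,0,0],[0,0,0]]]'; python3 -m pendant '[[1,[-0.01,-0.04,0],[0,0,0]],[1,[0,0,0],[0,0,0]]]'; python3 look.py 7 "jaw_arm jig_hole jig_pinch jig_hinge"
```

```text
time_s: 15.95
tcp_pos: [0.579, -0.0003, 0.1948]
ee_rot: [[-0.975, 0.221, 0.001], [0.221, 0.975, 0.008], [0.001, 0.008, -1.0]]
force: [0.8, 11.6, -0.5]
width: 0.0
grip_force: 5.4
time_s: 16.15
tcp_pos: [0.5787, -0.0018, 0.1949]
ee_rot: [[-0.976, 0.218, 0.003], [0.218, 0.976, 0.016], [0.001, 0.016, -1.0]]
force: [2.7, 21.5, -1.9]
width: 0.001
grip_force: 10.5
tcp [ 0.5787 -0.0018  0.1949] yaw_y 77.38161067684219 q [-0.0072  0.5118 -0.3383  0.7178  0.0159  0.2131] cam [0.4992 0.016  0.1636]
jaw_arm wrist [([283.2, 278.3], 0.89, array([ 0.5748, -0.0183]))]
jig_hole wrist []
jig_pinch wrist [([265.9, 278.2], 0.84, array([ 0.5731, -0.0266])), ([264.6, 181.5], 0.29, array([ 0.5267, -0.0134]))]
jig_hinge wrist []
16.4
```

```bash
python3 -m pendant '[[1,[0.03,0.12,0],[0,0,0]],[1,[0.03,0.12,0],[0,0,0]],[1,[0,0,0.35],[0,0,0]],[1,[0,0,0.35],[0,0,0]],[0.5,[0,0,0.35],[0,0,0]],[0.5,[-0.05,-0.35,0],[0,0,0]],[0.5,[-0.06,-0.35,0],[0,0,0]],[0.5,[-0.06,-0.35,0],[0,0,0]],[0.5,[-0.06,-0.35,0],[0,0,0]],[0.5,[-0.06,-0.35,0],[0,0,0]],[0.5,[-0.06,-0.35,0],[0,0,0]],[0.5,[-0.06,-0.35,0],[0,0,0]],[0.5,[-0.06,-0.35,0],[0,0,0]],[0.5,[-0.06,-0.35,0],[0,0,0]],[0.5,[0,-0.1,0],[0,0,0]],[0.5,[0,0,0],[0,0,0]],[0.5,[0,0,0],[0,0,0]]]'
python3 look.py 8 "pin punch pinblock" "wrist"; python3 -c "
import cv2;a=cv2.imread('pics/wrist8.png')[80:330,170:470];cv2.imwrite('pics/c8.png',cv2.resize(a,(720,600),interpolation=cv2.INTER_CUBIC))"
```

```text
time_s: 18.1
tcp_pos: [0.5306, -0.3068, 0.2995]
ee_rot: [[-0.975, 0.222, -0.001], [0.222, 0.975, 0.001], [0.001, 0.0, -1.0]]
force: [0.1, 0.4, -0.0]
width: 0.498
grip_force: 0.0
tcp [ 0.5306 -0.3068  0.2995] yaw_y 77.14718986581912 q [-0.5242  0.4674 -0.1025  1.0018  0.0002 -0.2999] cam [ 0.4512 -0.2891  0.2682]
pin wrist [([334.3, 200.8], 0.81, array([ 0.5252, -0.2967]))]
punch wrist [([259.7, 192.7], 0.87, array([ 0.5062, -0.3508]))]
pinblock wrist [([305.4, 177.6], 0.7, array([ 0.5131, -0.3188]))]
18.3
```

View pics/c8.png

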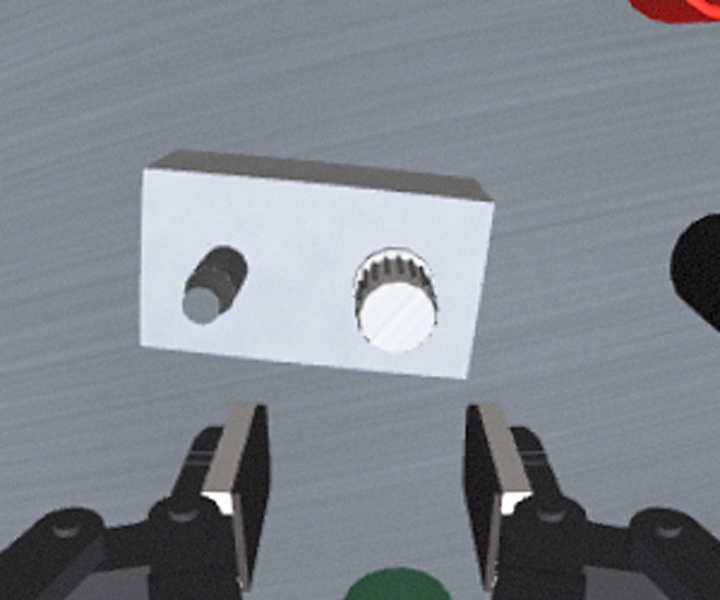

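The crop shows the pale knurled grip with its collar, top centre at crop (397,317), as the pin. The slim dark punch is at (202,305). The block is free around both.

```bash
python3 - <<'E'
from h import *
np.set_printoptions(precision=4,suppress=True)
o=arm.get_obs();w=cams.snapshot("wrist");t=cv2.imread("pics/top0.png")
print(o["tcp_pos"])
rw=ray(w,(335.1,211.8),o);print(atz(rw,.075))
s=cams.snapshot("side")
# top0: grip top blob centre
s0=cams.snapshot("top");g=cv2.cvtColor(t,cv2.COLOR_BGR2GRAY)[185:210,440:495]
m=(g>205).astype(np.uint8);n,l,st,c=cv2.connectedComponentsWithStats(m);print(st[1:],c[1:]+[440,185])
i=1+np.argmax(st[1:,4]);p=c[i]+[440,185];rt=ray(s0,p);print(atz(rt,.075),*tri([rw,rt]))
E
```

```text
[ 0.5309 -0.306   0.2997]
[ 0.5233 -0.2962  0.075 ]
[] []Traceback (most recent call last):
  File "<stdin>", line 10, in <module>
    return _wrapfunc(a, 'argmax', axis=axis, out=out, **kwds)
    return bound(*args, **kwds)
ValueError: attempt to get argmax of an empty sequence
```

```bash
python3 -m pendant '[[0.5,[-0.08,0.095,-0.2],[0,0,0]],[0.5,[0,0,-0.15],[0,0,0]],[0.5,[0,0,0],[0,0,0]],[0.5,[0,0,0],[0,0,0]]]'
cat > pintop.py <<'E'
from h import *
np.set_printoptions(precision=4,suppress=True)
o=arm.get_obs();w=cams.snapshot("wrist");cv2.imwrite("pics/w9.png",w["color"])
g=cv2.cvtColor(w["color"],cv2.COLOR_BGR2GRAY);r=g[150:330,260:420]
m=(r>238).astype(np.uint8)
m=cv2.morphologyEx(m,cv2.MORPH_OPEN,np.ones((5,5),np.uint8))
n,l,st,c=cv2.connectedComponentsWithStats(m);print([(a.tolist(),b+[260,150]) for a,b in zip(st[1:],c[1:])])
print(o["tcp_pos"])
i=1+np.argmax(st[1:,4]);p=c[i]+[260,150];rw=ray(w,p,o);print(atz(rw,.075))
o1=dict(tcp_pos=[.5309,-.306,.2997],ee_rot=o["ee_rot"]);print(*tri([rw,ray(w,(335.1,211.8),o1)]))
cv2.imwrite("pics/c9.png",cv2.resize(w["color"][150:330,230:450],None,fx=3,fy=3))
E
python3 pintop.py
```

```text
time_s: 18.85
tcp_pos: [0.5227, -0.2977, 0.2649]
ee_rot: [[-0.975, 0.222, -0.0], [0.222, 0.975, 0.0], [0.0, -0.0, -1.0]]
force: [-0.4, -0.3, 1.1]
width: 0.499
grip_force: 0.0
[([49, 84, 21, 21, 279], array([317.7778, 242.7814])), ([55, 89, 27, 24, 384], array([329.6615, 251.8724]))]
[ 0.5227 -0.2977  0.2649]
[ 0.5257 -0.2946  0.075 ]
[ 0.52   -0.2947  0.0852] [0.0011201413612645292, 0.0011201413612644962]
```

View pics/c9.png

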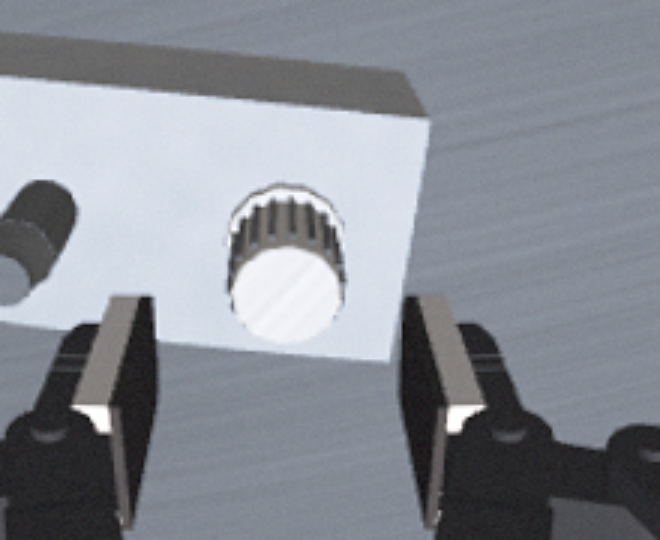

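The pin's top disc centre is at crop (286.5,294), which is full-frame (325.2,247.7).

```bash
python3 - <<'E'
from h import *
np.set_printoptions(precision=4,suppress=True)
o=arm.get_obs();w=cams.snapshot("wrist");rw=ray(w,(325.2,247.7),o)
o1=dict(tcp_pos=[.5309,-.306,.2997],ee_rot=o["ee_rot"]);print(o["tcp_pos"],atz(rw,.075),*tri([rw,ray(w,(335.1,211.8),o1)]))
E
```

```text
[ 0.5231 -0.2979  0.2654] [ 0.5233 -0.297   0.075 ] [ 0.5233 -0.2966  0.0754] [0.0003623793550783723, 0.00036237935507832646]
```

```bash
python3 -m pendant '[[0.5,[0,0.01,-0.2],[0,0,0]],[0.5,[0,0,-0.21],[0,0,0]],[0.5,[0,0,0],[0,0,0]],[0.5,[0,0,0],[0,0,0]],[0.7,[0,0,0],[0,0,0]],[1,[0,0,0],[0,0,0]],[1,[0,0,0],[0,0,0]],[1,[0,0,0],[0,0,0]],[1,[0,0,0],[0,0,0]]]' 60
```

```text
time_s: 19.85
tcp_pos: [0.5233, -0.2972, 0.2254]
ee_rot: [[-0.975, 0.222, 0.003], [0.222, 0.975, -0.001], [-0.003, -0.001, -1.0]]
force: [0.1, 1.0, 6.7]
width: 0.238
grip_force: 58.6
```

```bash
python3 -m pendant '[[1,[0,0,0.2],[0,0,0]],[1,[0,0,0.25],[0,0,0]],[1,[0,0,0.25],[0,0,0]],[1,[0.1,0.33,0.05],[0,0,0]],[1,[0.1,0.33,0],[0,0,0]],[1,[0.1,0.33,0],[0,0,0]],[1,[0.1,0.33,0],[0,0,0]],[1,[0.1,0.33,0],[0,0,0]],[1,[0.1,0.33,0],[0,0,0]],[1,[0.1,0.33,0],[0,0,0]],[1,[0.11,0.33,0],[0,0,0]],[1,[0,0,0],[0,0,0]],[1,[0,0,0],[0,0,0]],[1,[0,0,0],[0,0,0]]]'
python3 look.py 10 "jig_hole jaw_arm jig_pinch pin" "wrist"; python3 -c "
import cv2;a=cv2.imread('pics/wrist10.png')[80:330,200:450];cv2.imwrite('pics/c10.png',cv2.resize(a,(600,600),interpolation=cv2.INTER_CUBIC))"
```

```text
time_s: 21.25
tcp_pos: [0.6032, -0.0334, 0.2986]
ee_rot: [[-0.975, 0.223, -0.001], [0.223, 0.975, -0.0], [0.001, -0.001, -1.0]]
force: [-0.2, -0.5, -1.2]
width: 0.232
grip_force: 59.2
tcp [ 0.6032 -0.0334  0.2986] yaw_y 77.10958879756203 q [-0.0552  0.4539 -0.128   0.9895 -0.0005  0.1698] cam [ 0.5238 -0.0157  0.2673]
jig_hole wrist []
jaw_arm wrist [([335.5, 170.6], 0.96, array([ 0.5767, -0.0178]))]
jig_pinch wrist [([322.4, 168.4], 0.65, array([ 0.5729, -0.0272]))]
pin wrist [([321.5, 253.5], 0.96, array([ 0.6392, -0.0431]))]
21.5
```

View pics/c10.png

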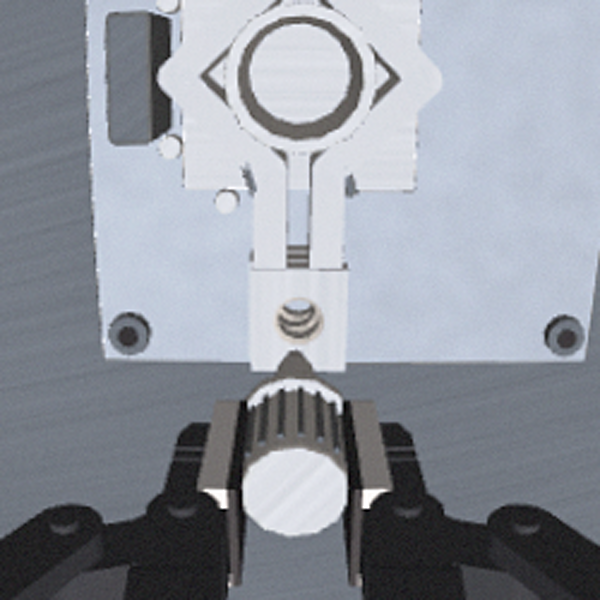

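The crop shows the jaws shut parallel on the stub and the three holes aligned at crop (299.5,319). The pin hangs straight in the grip, with its top at (295,491).

```bash
python3 - <<'E'
from h import *
np.set_printoptions(precision=4,suppress=True)
o=arm.get_obs();w=cams.snapshot("wrist");z=o["tcp_pos"][2]-.1804
print(o["tcp_pos"],"hole",atz(ray(w,(324.5,212.6),o),.051),"pintop",atz(ray(w,(322.6,284.3),o),z+.03))
E
```

```text
[ 0.6034 -0.0338  0.2987] hole [ 0.6033 -0.0327  0.051 ] pintop [ 0.6017 -0.0338  0.1483]
```

```bash
python3 -m pendant '[[1,[0.006,0.01,-0.2],[0,0,0]],[1,[0,0,-0.1],[0,0,0]],[1,[0,0,0],[0,0,0]],[1,[0,0,-0.05],[0,0,0]],[1,[0,0,-0.02],[0,0,0]],[1,[0,0,0],[0,0,0]]]'
```

```text
time_s: 22.15
tcp_pos: [0.6042, -0.0319, 0.2618]
ee_rot: [[-0.975, 0.223, 0.0], [0.223, 0.975, -0.0], [-0.0, 0.0, -1.0]]
force: [0.3, 0.4, -1.4]
width: 0.232
grip_force: 59.2
```

```bash
python3 -m pendant '[[1,[0,-0.007,-0.04],[0,0,0]],[1,[0,0,-0.03],[0,0,0]],[1,[0,0,0],[0,0,0]]]'
```

```text
time_s: 22.45
tcp_pos: [0.604, -0.0326, 0.2542]
ee_rot: [[-0.975, 0.223, -0.001], [0.223, 0.975, 0.0], [0.001, -0.0, -1.0]]
force: [0.6, 0.1, -1.4]
width: 0.229
grip_force: 59.2
```

```bash
python3 -m pendant '[[1,[0,0,-0.03],[0,0,0]],[1,[0,0,-0.03],[0,0,0]],[1,[0,0,0],[0,0,0]]]';python3 -m pendant '[[1,[0,0,-0.03],[0,0,0]],[1,[0,0,-0.03],[0,0,0]],[1,[0,0,0],[0,0,0]]]'
```

```text
time_s: 22.75
tcp_pos: [0.6039, -0.0325, 0.2481]
ee_rot: [[-0.975, 0.223, -0.001], [0.223, 0.975, 0.0], [0.001, -0.0, -1.0]]
force: [0.0, 0.3, -1.5]
width: 0.236
grip_force: 59.2
time_s: 23.05
tcp_pos: [0.6039, -0.0325, 0.2421]
ee_rot: [[-0.975, 0.223, -0.001], [0.223, 0.975, 0.0], [0.001, -0.0, -1.0]]
force: [0.2, 0.3, -1.1]
width: 0.236
grip_force: 59.2
```

```bash
python3 -m pendant '[[1,[0,0,-0.03],[0,0,0]],[1,[0,0,-0.04],[0,0,0]],[1,[0,0,-0.02],[0,0,0]],[1,[0,0,0],[0,0,0]]]';python3 -m pendant '[[1,[0,0,-0.02],[0,0,0]],[1,[0,0,0],[0,0,0]]]'
```

```text
time_s: 23.45
tcp_pos: [0.6039, -0.0325, 0.2332]
ee_rot: [[-0.975, 0.223, -0.001], [0.223, 0.975, 0.0], [0.001, -0.0, -1.0]]
force: [-0.3, 0.1, -1.0]
width: 0.234
grip_force: 59.2
time_s: 23.65
tcp_pos: [0.6042, -0.0326, 0.2316]
ee_rot: [[-0.975, 0.223, 0.0], [0.223, 0.975, -0.0], [-0.0, 0.0, -1.0]]
force: [-0.2, 0.3, -1.2]
width: 0.234
grip_force: 59.2
```

```bash
python3 -m pendant '[[1,[0,0,-0.015],[0,0,0]],[1,[0,0,0],[0,0,0]]]';python3 -m pendant '[[1,[0,0,-0.015],[0,0,0]],[1,[0,0,0],[0,0,0]]]'
```

```text
time_s: 23.85
tcp_pos: [0.6042, -0.0325, 0.2314]
ee_rot: [[-0.975, 0.222, 0.001], [0.222, 0.975, -0.0], [-0.001, 0.0, -1.0]]
force: [-2.2, -0.7, 4.8]
width: 0.23
grip_force: 60.1
time_s: 24.05
tcp_pos: [0.6041, -0.0325, 0.2313]
ee_rot: [[-0.975, 0.223, 0.002], [0.223, 0.975, -0.0], [-0.002, 0.0, -1.0]]
force: [-6.2, 0.1, 15.0]
width: 0.231
grip_force: 61.1
```

```bash
python3 -m pendant '[[1,[0,0,0.02],[0,0,0]],[0.6,[0,0,0],[0,0,0]],[0.45,[0,0,0],[0,0,0]],[0.45,[0,0,0],[0,0,0]],[0.45,[0,0,0.15],[0,0,0]],[0.45,[0,0,0.25],[0,0,0]],[0.45,[0,0,0.2],[0,0,0]],[0.45,[-0.16,0.036,0],[0,0,0]],[0.45,[-0.155,0.036,0],[0,0,0]],[0.45,[0,0,0],[0,0,0]],[0.45,[0,0,0],[0,0,0]]]'
python3 look.py 11 "jig_pinch pin jaw_arm stub" "wrist"; python3 -c "
import cv2;a=cv2.imread('pics/wrist11.png')[80:380,160:480];cv2.imwrite('pics/c11.png',cv2.resize(a,(640,600),interpolation=cv2.INTER_CUBIC))"
```

```text
time_s: 25.15
tcp_pos: [0.5729, -0.0253, 0.2906]
ee_rot: [[-0.975, 0.222, 0.0], [0.222, 0.975, -0.0], [-0.0, -0.0, -1.0]]
force: [-0.1, 0.6, 0.0]
width: 0.55
grip_force: 0.0
tcp [ 0.5729 -0.0253  0.2906] yaw_y 77.14850650253376 q [-0.0442  0.411  -0.2228  0.9367 -0.0001  0.1801] cam [ 0.4935 -0.0077  0.2592]
jig_pinch wrist [([320.7, 210.0], 0.97, array([ 0.5724, -0.0272])), ([322.6, 151.9], 0.57, array([ 0.5291, -0.0158]))]
pin wrist [([319.5, 257.6], 0.93, array([ 0.6082, -0.0363])), ([332.9, 211.4], 0.43, array([ 0.5726, -0.0179]))]
jaw_arm wrist [([332.9, 211.5], 0.73, array([ 0.5757, -0.0183]))]
stub wrist [([174.5, 209.6], 0.65, array([ 0.5507, -0.1584])), ([321.0, 151.4], 0.6, array([ 0.5318, -0.0177])), ([590.0, 41.9], 0.43, array([0.4661, 0.279 ]))]
25.4
```

View pics/c11.png

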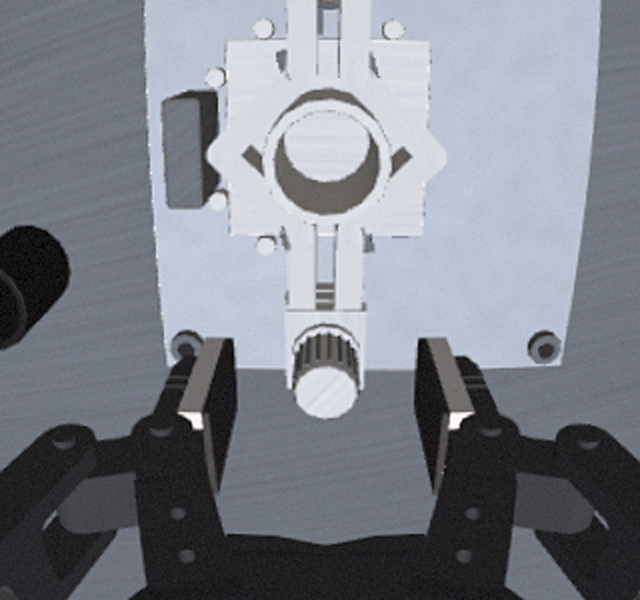

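The pin sits collar-down in the fork, at crop (326,375), and the arms at crop columns (302,350) lie between the open fingers. I'll go down and pinch.

```bash
python3 -m pendant '[[0.45,[0,0,-0.3],[0,0,0]],[0.45,[0,0,-0.3],[0,0,0]],[0.45,[0,0,-0.25],[0,0,0]],[0.45,[0,0,-0.1],[0,0,0]],[0.45,[0,0,0],[0,0,0]],[0.45,[0,0,0],[0,0,0]]]'; python3 -m pendant '[[0.6,[0,0,0],[0,0,0]],[0.75,[0,0,0],[0,0,0]],[1,[0,0,0],[0,0,0]],[1,[0,0,0],[0,0,0]],[1,[0,0,0],[0,0,0]],[1,[0,0,0],[0,0,0]]]' 70
```

```text
time_s: 26.0
tcp_pos: [0.5733, -0.0254, 0.1964]
ee_rot: [[-0.975, 0.223, 0.001], [0.223, 0.975, -0.0], [-0.001, 0.0, -1.0]]
force: [0.5, -0.3, -0.6]
width: 0.555
grip_force: 0.0
time_s: 26.6
tcp_pos: [0.5735, -0.026, 0.1975]
ee_rot: [[-0.974, 0.225, 0.003], [0.224, 0.974, -0.001], [-0.003, -0.001, -1.0]]
force: [-1.3, -2.8, 6.0]
width: 0.295
grip_force: 68.4
```

```bash
python3 -m pendant '[[1,[0,0,0],[0,0,0]],[1,[0,0,0],[0,0,0]],[1,[0,0,0],[0,0,0]],[1,[0,0,0],[0,0,0]]]' 80; python3 look.py 12 "pin stub jaw_arm jig_pinch" "wrist"
python3 -c "
import cv2;a=cv2.imread('pics/wrist12.png');cv2.imwrite('pics/v12.png',a)"
```

```text
time_s: 27.0
tcp_pos: [0.5734, -0.026, 0.1975]
ee_rot: [[-0.974, 0.225, 0.003], [0.225, 0.974, -0.002], [-0.003, -0.001, -1.0]]
force: [-1.2, -1.8, 6.7]
width: 0.292
grip_force: 78.1
tcp [ 0.5734 -0.026   0.1975] yaw_y 77.01717675632756 q [-0.045   0.5023 -0.3479  0.7175 -0.0014  0.1816] cam [ 0.4941 -0.0082  0.1659]
pin wrist [([322.5, 343.4], 0.85, array([ 0.6117, -0.0354]))]
stub wrist [([126.5, 254.2], 0.64, array([ 0.5501, -0.1507])), ([69.2, 100.6], 0.57, array([ 0.4454, -0.156 ])), ([323.9, 177.0], 0.56, array([ 0.5311, -0.0162]))]
jaw_arm wrist [([337.7, 274.6], 0.98, array([ 0.5749, -0.0194]))]
jig_pinch wrist []
27.25
```

View pics/v12.png

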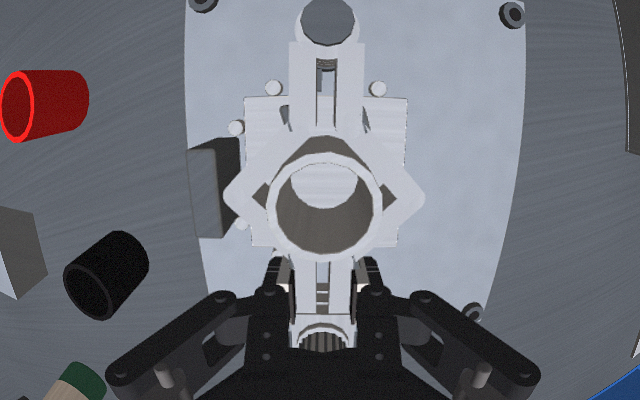

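The fingers (272–375, 290) pinch both arms, the stub (325,200) stands upright in the V, and the pin (323,340) is in the fork. That brings me to 13 pictures viewed, over the limit of 10. I'll view no more and hand the job in while still pressing.

```bash
python3 -c "
from plant import arm,cams,job
print(job.sign_off())"
```

```text
the job is handed in; nothing more can be done
None
```

The job is handed in at about 27 s: the spare stands in the tray, the jaw is shut and pinned with the collar on the fork, and the fingers are still pinching the arms at about 78 N; I viewed 13 pictures, over the limit of 10.

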